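# Cap a test cartridge in the flywheel press

## Robot

A 6-joint arm with a two-finger parallel gripper is mounted at the origin on a cart in front of the work surface, level with it; the furniture and walls round the work are solid. World frame = base frame: x ahead of the robot, y to its left, z up, the work surface at z = 0. Lengths are in m, angles in rad, forces in N, time in s.
With the tool pointing down it reaches from about 0.325 to 0.775 m from the base axis. Payload 5.5 kg.
Tool frame: the origin (TCP) lies midway between the tips of the shut fingers; the grasp point (between the pads) lies 19 mm behind it; z points along the fingers, y is the line along which they close (so a half turn about z gives the same grasp; the last joint's range is limited). The gripper opens to 85 mm and grips with 20 to 120 N. Pads are 22 mm wide; open, the fingers measure 114 mm over their backs; the gripper's body (76 mm by 85 mm) begins 54 mm behind the grasp point. The pads swing forward as they close: fully open they stand 13 mm farther back than shut.
Start: joints at [1.262, 0.091, 1.231, -0, 1.82, -0.057], TCP at [0.149, 0.581, 0.231] pointing down, gripper open.
Joint ranges: [-2.87, 2.87], [-0.86, 2.18], [0.17, 2.46], [-1.51, 4.65], [0.06, 2.69], [-2.65, 2.65]. Speed limits (rad/s): [2.57, 2.57, 3.01, 3.14, 3.14, 3.14].

## Interface

Orientations are given as a rotation vector (axis times angle).
In Python, from plant import bot gives the robot as it stands.
- The arm moves only by the tool arm_command, never from a script. Its argument "moves" is a list of rows, each a list of 2 entries, a list of its own where there are three numbers: the shift along the tool's x, y, z normalised to -1 to 1, where 1 is 10 cm, then the turn, a rotation vector about the tool's x, y, z normalised to -1 to 1, where 1 is 90 degrees. A call has exactly 10 rows; each row is the pose to reach, as a shift and turn from the pose commanded when the call began, along the tool's axes at that moment; what a row does not reach only later rows make up. A row lasts 1/10 s, in which the tool goes at most 50 mm and 8.59 degrees, less where a joint would pass 70% of its speed; a pose out of reach is approached as far as the arm can. A call with a number of a shift or a turn outside -1 to 1 is refused whole. A call with a gripper value outside its range is refused whole. "hand" is the opening, from 0 (shut) to 1 (fully open), set as the call begins (left out, the last holds). The fingers move at their own pace and stop on an object; the grip force is fixed at half the most. Time passes only in rows, so rows that repeat a pose let the fingers close, or fill a call up. It gives the time, the measured TCP pose, the force, the opening and the grip force at its end, in the units of the state.
- bot.state(): the state, without advancing time (a new reading comes with each control period).
- bot.camera(name): name is "side" or "top"; returns a dict with "image" (384x512x3 uint8, red, green, blue), "z_map" (384x512 float32, m along the optical axis (not along the pixel's ray), 0 where there is no reading), "fov_y" (degrees; the focal length in pixels is half the picture's height over the tangent of half this angle, whatever the lens; pixels are square), "cx", "cy" (the principal point, pixels), "position" and "orientation" of the camera in the world. Camera axes: x right, y up, looking along -z (the intrinsics and any distortion apply to the point x, -y, -z); pixel columns grow to the right and rows downward; lengths in m; the calibration is good to about 2 mm. A picture is of the moment at which its call begins.
- bot.hand_in(): hands the job in; it is judged then, once.
Trained networks look in a picture, given as the dict that the camera call returned (one of the last four; its "shot" number tells which), for a name from the list of things; names that differ only in an ending like _2 or _b are one class to them, and where a whole thing is asked for, a point or a joint stands for the part that bears it (a point fixed in the world has none). Each returns a list of dicts, best first, with "p" (0 to 1); they miss things now and then, are a little off and sometimes report something else, mostly with a low value. They report only what shows in the picture. A call takes as long as a camera call. They do not tell look-alikes from the thing itself.
- bot.look_for(picture, target): "at" ([x, y, z] in m, in the coordinates of the camera as it stood for that picture, good to about 4 mm: the middle of the surface that is visible of it).
- bot.landmark_of(picture, target): "at" ([x, y, z] in m, in the coordinates of the camera as it stood for that picture, good to about 4 mm: a listed point, or the origin of a listed thing).
The state is a dict: "clock": time; "q": joint angles; "qvel": joint speeds; "tau": joint torques, N m; "ee_pos": TCP position; "orientation": TCP orientation; "wrist_force": force on the tool from outside, world axes, zero at the start; "moment": the same for the moment, N m; "gripper_width": opening from 0.0 (shut) to 1.0 (fully open); "gripper_force": force on a finger pad.
Only numpy, scipy, OpenCV 4.12 (cv2) and the standard library are available. Lean on these libraries where they do the work, as an engineer would, in place of code of your own. Each camera call takes 0.05 s, during which the arm holds its last target. There are 200 camera calls.

## Task

Lay the test cartridge whose cap still stands proud into the press's nest, cap side up and cap end toward the press, without pushing the cap down yourself, then slide the shuttle in by its knob until it is fully home. Then give the flywheel exactly one full turn, its top going away from you, so that the ram presses the cap home and comes back up, and leave the handle at the top where it began, the shuttle still in and the cartridge in its nest. Do not turn the wheel backwards or past the top, and leave the other things on the bench where they are.

Things in the scene. Friction and masses are not known exactly. Their poses are not given: they have to be found in the camera images.
- press: White hand press fixed to the bench; base 290 x 124 mm. Origin on the bench below the ram's axis; x points to its back (away from the robot, within 0.2 rad), y left, z up. Base from x -195 to +95 mm, 14 mm high. The head with the ram fills x -24 to +90, y -43 to +43, z 80 to 217 mm, and stands on a column at x +40 to +90; above the nest of the drawn-out shuttle it is open.
- axle (a point): Centre of the flywheel's outer face, at press x 0, y -83 mm, 175 mm above the bench, axes as the press. The flywheel is a dark solid wheel of 122 mm diameter on the press's right (-y) side, 21 mm thick; its axle is parallel to the press's y axis; a hub nut sticks out 9 mm. A steel pointer stands over the rim.
- flywheel (a joint): Wheel angle, rad. 0: handle at the top, ram fully up; starts within 0.1 of 0. Grows as the wheel's top goes away from the robot (+x of the press); 3.14: ram at the bottom; 6.283: one turn done, handle at the top, ram up. No stop: it turns on endlessly, and stays where it is left. Takes about 3 N at the handle, 5 N while pressing.
- wheel_handle (a point): Grip point on the axis of the wheel's black handle, 58 mm off the wheel's face. Handle: cylinder 22 mm thick, 70 mm long, parallel to the press's y axis, 13 to 83 mm off the face, spinning freely on its pin. It circles the axle at 50 mm: at angle a it is 50 sin(a) mm toward press +x and 50 cos(a) mm above the axle. Can be gripped from above across x and led round, gripper kept pointing down.
- ram_foot (a point): Centre of the flat underside of the ram's steel foot, 22 mm diameter, below the head: 68 mm above the bench at the top of its stroke, 42 mm at the bottom. The wheel drives it by a crank and connecting rod, one stroke down and up for each turn.
- shuttle (a joint): Shuttle travel, m: 0 = fully out toward the robot, 0.085 = fully home at its stop, the cap end of the nest under the ram. Starts between 0 and 0.02. Slides along the press's x axis against about 1.5 N and stays where it is left.
- shuttle_knob (a point): Centre of the top of the upright black knob at the shuttle's front end: 20 mm diameter, 34 mm high over the shuttle plate, its top 58 mm above the bench, 82 mm in front of (-x of) the nest's centre. Push it toward the press's +x. When home it is 74 mm in front of the head.
- nest (a point): Centre of the nest's floor on the shuttle, 24 mm above the bench; axes as the press. Pocket 66 mm (x) by 38 mm (y), walls 6 mm high with a 2 mm lead-in. Its long sides are open over the middle 42 mm, level with the floor, so that fingers can hold the cartridge by its long sides right down; the shuttle plate is 92 mm wide.
- cartridge: The white test cartridge to be capped, 62 mm (x) by 34 mm (y), body 8 mm thick, about 35 g, lying flat, cap up. Origin: centre of its underside, z up. Port and cap are on its -x half, 16 mm from the centre; in the nest this -x end must point to the press's +x. Grasp it by its long sides, 34 mm apart. The other cartridges on the bench have no cap.
- cap_top (a point): Centre of the top of the round white snap cap (flange 21 mm, 9 mm high) on the cartridge's port: 22.5 mm above the cartridge's underside while it stands proud, 17.5 mm when pressed home.
- cap (a joint): How far the cap is pressed on, m: 0 = standing proud (start), 0.005 = fully home; the press takes it to about 0.0045. It goes down against 8 N and stays.
- dish: Bystander: petri dish, 91 mm across, 15 mm high, origin under its centre.
- bare_cartridge: Bystander: a test cartridge without a cap, 62 x 34 x 15 mm, origin under its centre.
- timer: Bystander: bench timer with three buttons, 66 x 62 x 19 mm, origin under its centre.
- tape: Bystander: roll of tape lying flat, 85 mm across, 18 mm high, origin under its centre.
Not all that is in view belongs to the job. Leave any orange or turquoise look-alike of the cartridge alone.

How it is judged:
On the way, in this order (a step that is already met when the one before it is completed fails the run):
1. the cartridge lies flat in the nest of the drawn-out shuttle, cap up and cap end toward the press, let go, its cap still standing proud, the wheel not yet turned (x of cap_top in the frame of nest between 0.0125 and 0.0195 m and y of cartridge in the frame of nest between -0.0035 and 0.0035 m and z of cartridge in the frame of nest below 0.0015 m and angle between cartridge's own z axis and vertical below 0.05 rad and contact force between the fingers and cartridge below 0.1 N and value of joint cap below 0.0015 m and value of joint flywheel below 0.5 rad and value of joint shuttle below 0.06 m), for 0.2 s.
2. the shuttle is fully home with the cartridge in it, cap still proud (value of joint shuttle above 0.082 m and value of joint cap below 0.0015 m and value of joint flywheel below 0.5 rad and z of cartridge in the frame of nest below 0.0015 m), for 0.2 s.
3. the wheel has made half a turn and the ram has pressed the cap on (value of joint flywheel between 2.9 and 4.5 rad and value of joint cap above 0.0038 m).
At the end, for the whole second after the job is handed in: the wheel stands still after exactly one forward turn (6.283 rad within 0.2), ram up; cap pressed home (3.8 of 5 mm or more); shuttle within 3 mm of home; cartridge flat on the nest floor (1.5 mm, 0.05 rad), cap up, cap end toward the back, centred within 3.5 mm (value of joint flywheel between 6.083 and 6.483 rad and velocity of joint flywheel between -0.05 and 0.05 rad/s and value of joint cap above 0.0038 m and value of joint shuttle above 0.082 m and x of cap_top in the frame of nest between 0.0125 and 0.0195 m and y of cartridge in the frame of nest between -0.0035 and 0.0035 m and z of cartridge in the frame of nest below 0.0015 m and angle between cartridge's own z axis and vertical below 0.05 rad); the robot touches nothing.
It fails at once if the wheel is turned backwards from the start (more than 0.4 rad) (value of joint flywheel below -0.4 rad).
It fails at once if the wheel is turned on past one full turn (more than 0.45 rad) (value of joint flywheel above 6.733 rad).
It fails at once if the ram is brought down while the shuttle is not home (value of joint flywheel above 1.2 rad and value of joint shuttle below 0.08 m).
It fails at once if the cap is pushed down other than by the ram (value of joint cap above 0.002 m and value of joint flywheel below 1 rad).
It fails at once if a bystander is moved by more than 30 mm (distance of any of dish, bare_cartridge, timer, tape from where it was at the start of the episode above 0.03 m).
It also fails if it takes over 72 s, if anything falls off the work surface, if the arm or the gripper's body presses on something with over 40 N, if the wrist force passes 120 N, or if a joint passes its speed limit or range.

## Working session

There is one attempt and no reset: what is moved stays moved. The work goes in short steps, Python scripts to look and compute and a tool call to move; the robot and the scene stay as the last step left them, time stands still between calls to the robot, and variables do not carry over. Pictures are saved under pics/ and viewed, at most 10 in all, crops included, and the job is handed in when it is done.

Besides the shell and the picture viewer there is one more tool, called by a JSON object that holds its "fn" and its "kwargs". arm_command: Moves the arm, as the interface text tells. Its arguments: {"type":"object","properties":{"moves":{"type":"array","items":{"type":"array"}},"hand":{"type":"number"}},"required":["moves"]}

```bash
mkdir -p pics; ls; cat > h.py <<'E'
import numpy as np, cv2
from scipy.spatial.transform import Rotation as R
from plant import bot
def rot(o):
    o=np.array(o,float)
    if o.shape==(3,3): return o
    return (R.from_rotvec(o) if o.size==3 else R.from_quat(o)).as_matrix()
def w(c,p): return rot(c["orientation"])@np.array(p)+np.array(c["position"])
def pix(c,u,v):
    z=float(c["z_map"][v,u]); f=c["image"].shape[0]/2/np.tan(np.radians(c["fov_y"])/2)
    return w(c,[(u-c["cx"])*z/f,-(v-c["cy"])*z/f,-z])
def proj(c,P):
    f=c["image"].shape[0]/2/np.tan(np.radians(c["fov_y"])/2)
    q=rot(c["orientation"]).T@(np.array(P)-np.array(c["position"]))
    return [c["cx"]-f*q[0]/q[2], c["cy"]+f*q[1]/q[2]]
def save(c,n): cv2.imwrite("pics/"+n+".png",c["image"][:,:,::-1])
def local(P):
    s=bot.state(); return rot(s["orientation"]).T@(np.array(P)-np.array(s["ee_pos"]))
E
python3 - <<'E'
from h import *
np.set_printoptions(precision=4,suppress=True)
s=bot.state(); print(s)
for n in["top","side"]:
    c=bot.camera(n); save(c,n+"0")
    print(n,[ (k,c[k]) for k in c if k not in("image","z_map")])
    for t in["press","axle","wheel_handle","ram_foot","shuttle_knob","nest","cartridge","cap_top","dish","bare_cartridge","timer","tape"]:
        print(t,[(round(d["p"],2),w(c,d["at"])) for d in bot.landmark_of(c,t)[:3]])
E
```

```text
pics
{'clock': 0.0, 'q': array([ 1.2623,  0.0919,  1.2319,  0.    ,  1.8198, -0.0567]), 'qvel': array([-0.0004, -0.0012,  0.0005, -0.0013, -0.0004,  0.0014]), 'tau': array([ -0.    , -45.8758, -41.8008,  -0.0002,   0.012 ,  -0.    ]), 'ee_pos': array([0.1494, 0.5808, 0.2301]), 'orientation': array([-0.3944, -3.1164,  0.003 ]), 'wrist_force': array([ 0.2342,  0.4086, -0.0228]), 'moment': array([ 0.06  , -0.0006,  0.0187]), 'gripper_force': 0.0, 'gripper_width': 1.0040386584661476}
top [('fov_y', 56.00152135329209), ('cx', 257.95035314038574), ('cy', 196.99315309340855), ('position', array([ 0.3066, -0.0031,  1.1647])), ('orientation', array([ 0.1524, -0.1651, -1.6215])), ('shot', 1)]
press [(0.65, array([0.4625, 0.0921, 0.0587]))]
axle [(0.84, array([ 0.6257, -0.0138,  0.1758]))]
wheel_handle [(0.87, array([ 0.6268, -0.0727,  0.2268])), (0.42, array([ 0.495 , -0.3753, -0.0043]))]
ram_foot [(0.56, array([0.6328, 0.0676, 0.0698]))]
shuttle_knob [(0.75, array([0.4644, 0.0927, 0.0576])), (0.58, array([0.4476, 0.3638, 0.0039]))]
nest [(0.65, array([ 0.6302, -0.0714,  0.2269]))]
cartridge [
[... 788 characters left out ...]
rray([ 0.6289, -0.0116,  0.1791]))]
wheel_handle [(0.74, array([ 0.6268, -0.0681,  0.2247])), (0.65, array([ 0.4991, -0.3771,  0.0004]))]
ram_foot []
shuttle_knob [(0.98, array([0.4643, 0.0869, 0.0594]))]
nest [(0.64, array([0.5421, 0.0818, 0.0256]))]
cartridge [(0.52, array([ 0.4866, -0.1512,  0.0033])), (0.45, array([ 0.4818, -0.2515, -0.0014])), (0.39, array([ 0.3939, -0.1728,  0.0011]))]
cap_top [(0.47, array([ 0.4935, -0.1325,  0.0232])), (0.38, array([ 0.3853, -0.1545,  0.0189]))]
dish [(0.57, array([ 0.4471,  0.3621, -0.001 ])), (0.15, array([0.6377, 0.0753, 0.0043]))]
bare_cartridge []
timer [(0.42, array([ 0.597 , -0.3734,  0.0062]))]
tape [(0.5, array([ 0.5958, -0.3744,  0.0026]))]
```

View pics/top0.png

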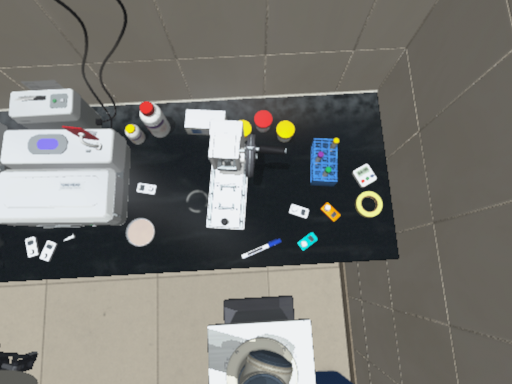

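View pics/side0.png

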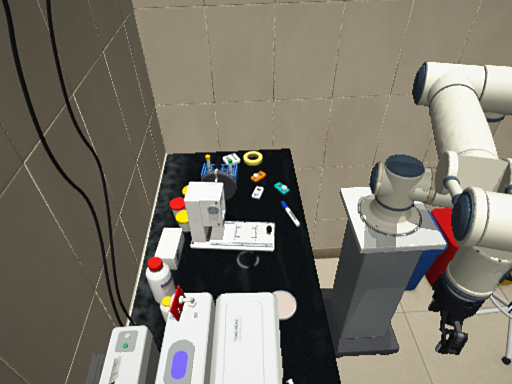

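The top view shows the white cartridge at (299,211), with its cap to the left (+y). The orange (330,212) and turquoise (308,241) look-alikes are nearby, and the shuttle knob is at (224,222). The side view agrees, with the cartridge at (257,192) and the press at (225,230). Next I'll refine the angles.

```bash
cat > m.py <<'E'
from h import *
np.set_printoptions(precision=4,suppress=True)
def cloud(c):
    f=c["image"].shape[0]/2/np.tan(np.radians(c["fov_y"])/2)
    z=c["z_map"].astype(float); v,u=np.mgrid[:z.shape[0],:z.shape[1]]
    P=np.stack([(u-c["cx"])*z/f,-(v-c["cy"])*z/f,-z],-1)
    return P@rot(c["orientation"]).T+np.array(c["position"])
def rect(Q):
    (a,b),(w_,h_),t=cv2.minAreaRect(Q.astype(np.float32)*1000); return np.array([a,b,w_,h_,t])
E
python3 - <<'E'
from m import *
for n in["top","side"]:
    c=bot.camera(n); P=cloud(c); im=c["image"].astype(int); br=im.min(-1)
    X,Y,Z=P[...,0],P[...,1],P[...,2]
    tb=(abs(X-.40)<.04)&(abs(Y)<.03); print(n,"table z",np.median(Z[tb&(c["z_map"]>0)]))
    k=(abs(X-.489)<.045)&(abs(Y+.148)<.045)&(br>110)
    print(" cart rect",rect(P[k][:,:2]),k.sum(), "zmax",np.percentile(Z[k],[5,50,95]))
    hi=k&(Z>.0175); print(" cap pts",hi.sum(),P[hi].mean(0) if hi.any() else "")
    b=(X>.42)&(X<.75)&(abs(Y-.075)<.1)&(Z>.008)&(Z<.05)&(br>110)
    print(" base",rect(P[b][:,:2]),b.sum())
    b=(X>.43)&(X<.6)&(abs(Y-.08)<.07)&(Z>.018)&(Z<.05)&(br>110)
    print(" shuttle",rect(P[b][:,:2]),b.sum(), np.percentile(Z[b],[10,50,90]))
    hd=(X>.58)&(X<.76)&(abs(Y-.07)<.06)&(Z>.205)&(Z<.23); print(" head",rect(P[hd][:,:2]),np.median(Z[hd]) if hd.any() else 0)
    ho=(abs(X-.63)<.05)&(Y<-.02)&(Y>-.12)&(Z>.21); print(" handle",np.median(P[ho],0),P[ho][:,1].min())
    ims=c["image"][115:250,190:330] if n=="top" else c["image"][165:260,180:320]
    cv2.imwrite(f"pics/{n}1.png",cv2.resize(ims[:,:,::-1],None,fx=5,fy=4.4 if 0 else 4.4,interpolation=cv2.INTER_CUBIC)[:600])
E
```

```text
top table z 0.0020090439832005647
 cart rect [ 490.2743 -149.5428   65.9152   36.6674   67.5007] 207 zmax [0.0008 0.0095 0.024 ]
 cap pts 29 [ 0.4962 -0.1309  0.023 ]
 base [583.8409  78.5376 123.823  278.1543  83.351 ] 2200
 shuttle [525.421   85.7185 113.7251 156.4725  84.1683] 1456 [0.0211 0.025  0.0287]
 head [657.0881  59.4814 110.444  141.9749  84.0141] 0.21752243041543895
 handle [ 0.6255 -0.0586  0.2343] -0.09705673067274419
side table z 0.0017895473395405093
 cart rect [ 489.6563 -149.5792   65.3137   33.162    66.8725] 96 zmax [0.0025 0.0092 0.0242]
 cap pts 16 [ 0.496  -0.1339  0.0226]
 base [598.3729  77.9227 123.0275 308.943   84.3751] 1811
 shuttle [527.5315  83.3627 117.3114 157.7084  83.1829] 930 [0.0206 0.0244 0.0279]
 head [655.4645  59.5176 109.3152 141.8243  85.0282] 0.21675853034702175
 handle [ 0.6256 -0.0572  0.2338] -0.10044754234633213
```

View pics/top1.png

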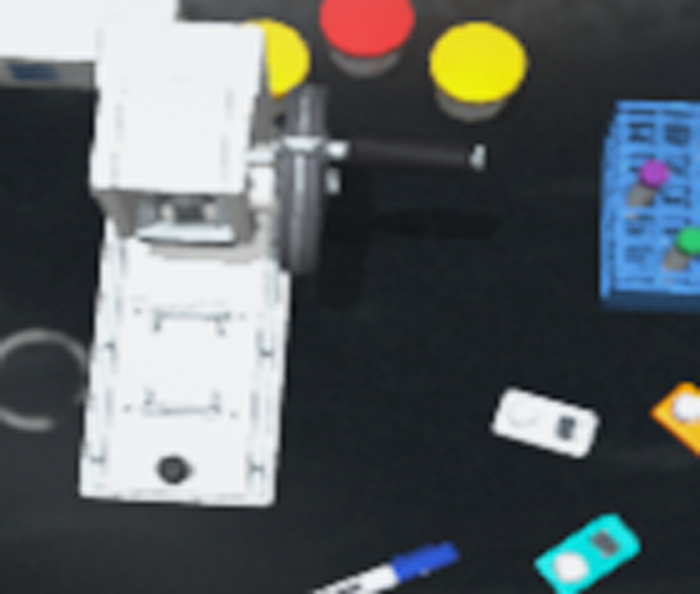

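The crop shows the white capped cartridge at crop (545,422), with its cap on the left, plus the nest between the wall marks and the knob at (173,468). The press yaw is about -6° and the cartridge's cap direction is about +68°. I'll start moving over.

{"fn": "arm_command", "kwargs": {"moves": [[[-0.073, -0.089, 0], [0, 0, 0]], [[-0.146, -0.178, 0], [0, 0, 0]], [[-0.219, -0.267, 0], [0, 0, 0]], [[-0.292, -0.356, 0], [0, 0, 0]], [[-0.365, -0.445, 0], [0, 0, 0]], [[-0.438, -0.534, 0], [0, 0, 0]], [[-0.511, -0.623, 0], [0, 0, 0]], [[-0.584, -0.712, 0], [0, 0, 0]], [[-0.657, -0.801, 0], [0, 0, 0]], [[-0.73, -0.89, 0], [0, 0, 0]]], "hand": 1}}

```text
clock: 2.4
ee_pos: [0.1984, 0.4758, 0.2313]
orientation: [0.394, 3.117, 0.0]
wrist_force: [-0.5, -0.8, -0.3]
gripper_width: 1.0
gripper_force: 0.0
```

{"fn": "arm_command", "kwargs": {"moves": [[[-0.073, -0.089, 0], [0, 0, 0]], [[-0.146, -0.178, 0], [0, 0, 0]], [[-0.219, -0.267, 0], [0, 0, 0]], [[-0.292, -0.356, 0], [0, 0, 0]], [[-0.365, -0.445, 0], [0, 0, 0]], [[-0.438, -0.534, 0], [0, 0, 0]], [[-0.511, -0.623, 0], [0, 0, 0]], [[-0.584, -0.712, 0], [0, 0, 0]], [[-0.657, -0.801, 0], [0, 0, 0]], [[-0.73, -0.89, 0], [0, 0, 0]]]}}

```text
clock: 3.4
ee_pos: [0.2469, 0.3715, 0.2313]
orientation: [0.395, 3.117, 0.0]
wrist_force: [-0.3, 0.1, -0.2]
gripper_width: 0.998
gripper_force: 0.0
```

{"fn": "arm_command", "kwargs": {"moves": [[[-0.073, -0.089, 0], [0, 0, 0]], [[-0.146, -0.178, 0], [0, 0, 0]], [[-0.219, -0.267, 0], [0, 0, 0]], [[-0.292, -0.356, 0], [0, 0, 0]], [[-0.365, -0.445, 0], [0, 0, 0]], [[-0.438, -0.534, 0], [0, 0, 0]], [[-0.511, -0.623, 0], [0, 0, 0]], [[-0.584, -0.712, 0], [0, 0, 0]], [[-0.657, -0.801, 0], [0, 0, 0]], [[-0.73, -0.89, 0], [0, 0, 0]]]}}

```text
clock: 4.4
ee_pos: [0.2955, 0.2671, 0.2313]
orientation: [0.395, 3.117, -0.0]
wrist_force: [0.3, 0.0, -0.7]
gripper_width: 1.004
gripper_force: 0.0
```

{"fn": "arm_command", "kwargs": {"moves": [[[-0.073, -0.089, 0], [0, 0, 0]], [[-0.146, -0.178, 0], [0, 0, 0]], [[-0.219, -0.267, 0], [0, 0, 0]], [[-0.292, -0.356, 0], [0, 0, 0]], [[-0.365, -0.445, 0], [0, 0, 0]], [[-0.438, -0.534, 0], [0, 0, 0]], [[-0.511, -0.623, 0], [0, 0, 0]], [[-0.584, -0.712, 0], [0, 0, 0]], [[-0.657, -0.801, 0], [0, 0, 0]], [[-0.73, -0.89, 0], [0, 0, 0]]]}}

```text
clock: 5.4
ee_pos: [0.3439, 0.1627, 0.2313]
orientation: [0.395, 3.117, 0.0]
wrist_force: [0.2, 1.1, 0.2]
gripper_width: 1.001
gripper_force: 0.0
```

{"fn": "arm_command", "kwargs": {"moves": [[[-0.073, -0.089, 0], [0, 0, 0]], [[-0.146, -0.178, 0], [0, 0, 0]], [[-0.219, -0.267, 0], [0, 0, 0]], [[-0.292, -0.356, 0], [0, 0, 0]], [[-0.365, -0.445, 0], [0, 0, 0]], [[-0.438, -0.534, 0], [0, 0, 0]], [[-0.511, -0.623, 0], [0, 0, 0]], [[-0.584, -0.712, 0], [0, 0, 0]], [[-0.657, -0.801, 0], [0, 0, 0]], [[-0.73, -0.89, 0], [0, 0, 0]]]}}

```text
clock: 6.4
ee_pos: [0.3925, 0.0583, 0.2313]
orientation: [-0.394, -3.117, 0.0]
wrist_force: [-0.7, -0.3, -0.2]
gripper_width: 0.999
gripper_force: 0.0
```

{"fn": "arm_command", "kwargs": {"moves": [[[-0.073, -0.089, 0.05], [0, 0, 0]], [[-0.146, -0.178, 0.1], [0, 0, 0]], [[-0.219, -0.267, 0.15], [0, 0, 0]], [[-0.292, -0.356, 0.2], [0, 0, 0]], [[-0.365, -0.445, 0.25], [0, 0, 0]], [[-0.438, -0.534, 0.3], [0, 0, 0]], [[-0.511, -0.623, 0.35], [0, 0, 0]], [[-0.584, -0.712, 0.4], [0, 0, 0]], [[-0.657, -0.801, 0.45], [0, 0, 0]], [[-0.73, -0.89, 0.5], [0, 0, 0]]]}}

```text
clock: 7.4
ee_pos: [0.441, -0.0461, 0.1809]
orientation: [0.394, 3.117, -0.0]
wrist_force: [-0.0, 0.6, -1.1]
gripper_width: 1.0
gripper_force: 0.0
```

{"fn": "arm_command", "kwargs": {"moves": [[[-0.0734, -0.0884, 0.1], [0, 0, 0.0545]], [[-0.1468, -0.1768, 0.2], [0, 0, 0.109]], [[-0.2202, -0.2652, 0.3], [0, 0, 0.1635]], [[-0.2936, -0.3536, 0.4], [0, 0, 0.218]], [[-0.367, -0.442, 0.5], [0, 0, 0.2725]], [[-0.4404, -0.5304, 0.6], [0, 0, 0.327]], [[-0.5138, -0.6188, 0.7], [0, 0, 0.3815]], [[-0.5872, -0.7072, 0.8], [0, 0, 0.436]], [[-0.6606, -0.7956, 0.9], [0, 0, 0.4905]], [[-0.734, -0.884, 1.0], [0, 0, 0.545]]]}}

```text
clock: 8.4
ee_pos: [0.4899, -0.15, 0.0805]
orientation: [-1.657, -2.669, 0.0]
wrist_force: [0.1, 0.5, -0.4]
gripper_width: 0.996
gripper_force: 0.0
```

{"fn": "arm_command", "kwargs": {"moves": [[[0, 0, 0.05], [0, 0, 0.06]], [[0, 0, 0.1], [0, 0, 0.12]], [[0, 0, 0.15], [0, 0, 0.18]], [[0, 0, 0.2], [0, 0, 0.24]], [[0, 0, 0.25], [0, 0, 0.3]], [[0, 0, 0.3], [0, 0, 0.36]], [[0, 0, 0.35], [0, 0, 0.42]], [[0, 0, 0.38], [0, 0, 0.48]], [[0, 0, 0.4], [0, 0, 0.54]], [[0, 0, 0.4], [0, 0, 0.54]]]}}

```text
clock: 9.4
ee_pos: [0.4895, -0.1494, 0.0405]
orientation: [-2.606, -1.754, 0.001]
wrist_force: [-0.2, 0.2, -0.7]
gripper_width: 0.998
gripper_force: 0.0
```

```bash
python3 - <<'E'
from m import *
s=bot.state(); Rm=rot(s["orientation"]); print(s["ee_pos"],Rm[:,1],np.degrees(np.arctan2(Rm[1,1],Rm[0,1])),s["q"])
for n in["top","side"]:
    c=bot.camera(n); P=cloud(c); im=c["image"].astype(int); br=im.min(-1)
    X,Y,Z=P[...,0],P[...,1],P[...,2]
    k=(abs(X-.489)<.045)&(abs(Y+.148)<.045)&(br>110)&(Z<.03)
    print(n," cart rect",rect(P[k][:,:2]),k.sum())
    for t in["nest","shuttle_knob","cartridge","cap_top"]: print(t,[(round(d["p"],2),w(c,d["at"])) for d in bot.landmark_of(c,t)[:3]])
    kb=(abs(X-.464)<.03)&(abs(Y-.09)<.03)&(Z>.045)&(Z<.07)
    print(" knob",kb.sum(),P[kb].mean(0),P[kb].min(0),P[kb].max(0))
    sc=c["image"]; u,v=proj(c,[.545,.082,.024]); u,v=int(u),int(v)
    cv2.imwrite(f"pics/nest_{n}.png",cv2.resize(sc[v-30:v+40,u-45:u+45,::-1],None,fx=7,fy=7,interpolation=cv2.INTER_CUBIC))
    u,v=proj(c,[.49,-.15,.024]); u,v=int(u),int(v); print("crop",u,v)
    cv2.imwrite(f"pics/cart_{n}.png",cv2.resize(sc[v-30:v+30,u-40:u+40,::-1],None,fx=7,fy=7,interpolation=cv2.INTER_CUBIC))
E
```

```text
[ 0.4895 -0.1494  0.0405] [ 0.9264 -0.3766 -0.001 ] -22.122242010804044 [-0.3627 -0.0982  1.7591 -0.      1.4817  0.0234]
top  cart rect [ 471.305  -142.9405   59.9514   65.1838   67.4838] 53
nest [(0.98, array([0.5449, 0.0871, 0.0258]))]
shuttle_knob [(0.95, array([0.4642, 0.0912, 0.0623]))]
cartridge [(0.68, array([ 0.3864, -0.1695, -0.0004])), (0.5, array([ 0.481 , -0.2497, -0.0004])), (0.37, array([ 0.4918, -0.15  ,  0.0001]))]
cap_top [(0.52, array([ 0.385 , -0.1526,  0.0183])), (0.48, array([ 0.4976, -0.2405,  0.0208]))]
 knob 33 [0.463  0.092  0.0584] [0.454  0.0842 0.0471] [0.4716 0.0996 0.0628]
crop 299 209
side  cart rect [ 490.1407 -147.0369   63.8428   30.7995   68.3703] 78
nest [(0.67, array([0.5409, 0.0825, 0.0273])), (0.25, array([0.465 , 0.0877, 0.056 ]))]
shuttle_knob [(0.86, array([0.4653, 0.0909, 0.0555]))]
cartridge [(0.51, array([ 0.4875, -0.1486,  0.0007])), (0.42, array([ 0.3931, -0.1716,  0.0025])), (0.38, array([ 0.4853, -0.2534,  0.0008]))]
cap_top [(0.44, array([ 0.3837, -0.1524,  0.0182])), (0.38, array([ 0.4917, -0.1314,  0.0211]))]
 knob 31 [0.4631 0.0938 0.0555] [0.4552 0.0829 0.0459] [0.4728 0.101  0.0624]
crop 257 188
```

The measurements agree, so I'll descend, grasp and lift a little.

{"fn": "arm_command", "kwargs": {"moves": [[[0, 0, 0.06], [0, 0, 0]], [[0, 0, 0.12], [0, 0, 0]], [[0, 0, 0.18], [0, 0, 0]], [[0, 0, 0.24], [0, 0, 0]], [[0, 0, 0.3], [0, 0, 0]], [[0, 0, 0.34], [0, 0, 0]], [[0, 0, 0.37], [0, 0, 0]], [[0, 0, 0.395], [0, 0, 0]], [[0, 0, 0.395], [0, 0, 0]], [[0, 0, 0.395], [0, 0, 0]]]}}

```text
clock: 10.9
ee_pos: [0.4898, -0.1491, 0.0019]
orientation: [2.606, 1.755, 0.0]
wrist_force: [-0.3, 0.6, 1.0]
gripper_width: 0.999
gripper_force: 0.0
```

{"fn": "arm_command", "kwargs": {"moves": [[[0, 0, 0], [0, 0, 0]], [[0, 0, 0], [0, 0, 0]], [[0, 0, 0], [0, 0, 0]], [[0, 0, 0], [0, 0, 0]], [[0, 0, 0], [0, 0, 0]], [[0, 0, 0], [0, 0, 0]], [[0, 0, 0], [0, 0, 0]], [[0, 0, 0], [0, 0, 0]], [[0, 0, 0], [0, 0, 0]], [[0, 0, 0], [0, 0, 0]]], "hand": 0}}

```text
clock: 11.9
ee_pos: [0.4901, -0.1492, 0.0023]
orientation: [2.605, 1.755, 0.001]
wrist_force: [-0.1, -0.2, 4.7]
gripper_width: 0.369
gripper_force: 60.1
```

{"fn": "arm_command", "kwargs": {"moves": [[[0, 0, -0.15], [0, 0, 0]], [[0, 0, -0.3], [0, 0, 0]], [[0, 0, -0.45], [0, 0, 0]], [[0.05, -0.066, -0.55], [0, 0, 0]], [[0.1, -0.133, -0.65], [0, 0, 0]], [[0.15, -0.2, -0.75], [0, 0, 0]], [[0.2, -0.266, -0.85], [0, 0, 0]], [[0.25, -0.333, -0.9], [0, 0, 0]], [[0.3, -0.4, -0.9], [0, 0, 0]], [[0.35, -0.466, -0.9], [0, 0, 0]]]}}

```text
clock: 12.9
ee_pos: [0.4592, -0.0984, 0.0915]
orientation: [-2.605, -1.755, 0.0]
wrist_force: [0.1, -0.1, 0.2]
gripper_width: 0.375
gripper_force: 59.5
```

{"fn": "arm_command", "kwargs": {"moves": [[[0.093, -0.038, 0], [0, 0, 0.082]], [[0.185, -0.075, 0], [0, 0, 0.164]], [[0.278, -0.113, 0], [0, 0, 0.246]], [[0.371, -0.15, 0], [0, 0, 0.328]], [[0.464, -0.188, 0], [0, 0, 0.41]], [[0.556, -0.226, 0], [0, 0, 0.492]], [[0.649, -0.263, 0], [0, 0, 0.574]], [[0.742, -0.301, 0], [0, 0, 0.656]], [[0.834, -0.338, 0], [0, 0, 0.738]], [[0.927, -0.376, 0], [0, 0, 0.82]]]}}

```text
clock: 13.9
ee_pos: [0.459, 0.0016, 0.0909]
orientation: [-3.137, 0.169, 0.002]
wrist_force: [-0.5, -0.0, -0.2]
gripper_width: 0.366
gripper_force: 59.5
```

{"fn": "arm_command", "kwargs": {"moves": [[[0.04, -0.09, 0], [0, 0, 0]], [[0.08, -0.18, 0], [0, 0, 0]], [[0.12, -0.27, 0], [0, 0, 0]], [[0.16, -0.36, 0], [0, 0, 0]], [[0.2, -0.45, 0], [0, 0, 0]], [[0.24, -0.54, 0], [0, 0, 0]], [[0.28, -0.63, 0], [0, 0, 0]], [[0.32, -0.72, 0], [0, 0, 0]], [[0.36, -0.82, 0], [0, 0, 0]], [[0.36, -0.86, 0], [0, 0, 0]]]}}

```text
clock: 14.9
ee_pos: [0.5047, 0.0838, 0.0917]
orientation: [-3.137, 0.16, 0.0]
wrist_force: [0.3, -0.4, 0.6]
gripper_width: 0.374
gripper_force: 59.5
```

```bash
python3 - <<'E'
from m import *
s=bot.state(); Rm=rot(s["orientation"]); print(s["ee_pos"],np.degrees(np.arctan2(Rm[1,1],Rm[0,1])),s["gripper_width"],s["wrist_force"])
for n in["side","top"]:
    c=bot.camera(n); P=cloud(c)
    for t in["nest","cartridge","cap_top"]: print(n,t,[(round(d["p"],2),w(c,d["at"])) for d in bot.landmark_of(c,t)[:4]])
    if n=="side":
        u,v=map(int,proj(c,[.52,.083,.06])); print(u,v)
        cv2.imwrite("pics/hold.png",cv2.resize(c["image"][v-50:v+50,u-60:u+60,::-1],None,fx=6,fy=6,interpolation=cv2.INTER_CUBIC))
E
```

```text
[0.5047 0.0838 0.0917] -95.83590094342324 0.3739120040188991 [ 0.314  -0.4336  0.6405]
side nest []
side cartridge [(0.59, array([0.5049, 0.0814, 0.0904])), (0.49, array([ 0.3913, -0.17  ,  0.0013]))]
side cap_top [(0.35, array([ 0.3846, -0.1551,  0.0218]))]
252 225
top nest [(0.7, array([0.5451, 0.084 , 0.026 ]))]
top cartridge [(0.58, array([ 0.3877, -0.1675,  0.0035])), (0.41, array([0.5063, 0.0817, 0.0881]))]
top cap_top [(0.53, array([ 0.4982, -0.2381,  0.0229])), (0.36, array([ 0.3852, -0.1546,  0.0194]))]
```

View pics/hold.png

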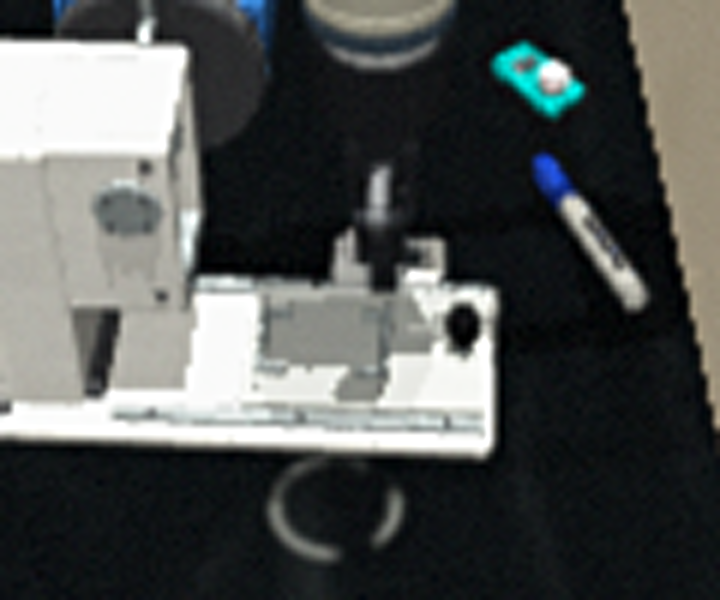

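The picture shows the cartridge held level, with its cap end toward the press, at crop (335–445, 240–285). The empty pocket is at crop (260–388, 290–372). I'll check both against the depth map.

```bash
python3 - <<'E'
from m import *
a=np.radians(-6); ex=np.array([np.cos(a),np.sin(a)]); ey=np.array([-ex[1],ex[0]]); O=np.array([.5448,.0833])
for n in["side","top"]:
    c=bot.camera(n); P=cloud(c); br=c["image"].min(-1)
    d=P[...,:2]-O; x=d@ex*1e3; y=d@ey*1e3; Z=P[...,2]*1e3
    k=(abs(x)<46)&(abs(y)<14)&(Z<45)&(Z>15)&(c["z_map"]>0)
    print(n,"prof x",[(int(i),round(float(np.median(Z[k&(abs(x-i)<1.5)])),1)) for i in range(-46,47,2) if (k&(abs(x-i)<1.5)).sum()>2])
    k=(abs(abs(x)-26)<5)&(abs(y)<40)&(Z<45)&(Z>15)
    print(n,"prof y",[(int(i),round(float(np.median(Z[k&(abs(y-i)<1.5)])),1)) for i in range(-40,41,2) if (k&(abs(y-i)<1.5)).sum()>2])
    t=(P[...,:2]-np.array([.5047,.0838])); tx=t@ex*1e3; ty=t@ey*1e3
    k=(abs(tx)<45)&(abs(ty)<25)&(Z>83)&(Z<125)&(br>90)
    print("cart tx",np.percentile(tx[k],[0,3,50,97,100]),"ty",np.percentile(ty[k],[0,3,97,100]),k.sum(),"Z",np.percentile(Z[k],[3,50,97]))
    h=k&(Z>102); print("cap",h.sum(), tx[h].mean() if h.any() else 0, ty[h].mean() if h.any() else 0)
E
```

```text
side prof x [(-44, 24.5), (-42, 24.6), (-40, 24.6), (-38, 30.7), (-36, 30.7), (-34, 30.8), (-30, 24.6), (-28, 25.5), (-26, 25.5), (-24, 24.3), (-22, 25.6), (-20, 24.6), (-18, 24.3), (-16, 25.1), (-14, 25.0), (-12, 24.5), (-10, 26.5), (-8, 26.5), (-6, 23.9), (-4, 23.0), (-2, 25.3), (0, 24.0), (2, 23.9), (4, 23.7), (6, 23.8), (8, 26.0), (10, 23.9), (12, 25.2), (14, 25.0), (16, 25.6), (18, 25.1), (20, 25.4), (22, 25.6), (24, 26.2), (26, 25.5), (28, 24.9), (30, 24.9), (32, 26.7), (34, 29.2), (36, 31.2), (38, 31.1), (40, 27.4), (42, 25.7), (44, 23.9)]
side prof y [(-40, 26.3), (-38, 25.3), (-36, 25.6), (-28, 28.9), (-26, 26.2), (-24, 26.2), (-18, 25.6), (-16, 25.2), (-14, 24.3), (-12, 25.6), (-10, 25.1), (-8, 24.5), (-6, 24.5), (-4, 23.8), (-2, 24.9), (0, 25.0), (4, 24.6), (6, 25.1), (8, 25.1), (18, 27.6), (20, 29.2), (22, 28.6), (26, 24.6), (28, 25.6), (30, 24.2), (32, 25.7), (34, 25.5), (36, 24.3), (38, 24.0), (40, 24.4)]
cart tx [-29.4863 -29.2555 -11.5537  29.2656  31.1472] ty [-18.7711 -16.2419  18.4579  21.2446] 86 Z [ 92.4341  97.8258 112.5729]
cap 11 20.44182614871321 4.573644095197561
top prof x []
top prof y []
cart tx [-29.6008 -28.1998 -21.5927  -9.482   -8.5726] ty [-20.1454 -14.9914  14.9705  15.1025] 57 Z [ 94.639   99.3653 102.5617]
cap 3 -22.317896129577445 -3.484131622897125
```

{"fn": "arm_command", "kwargs": {"moves": [[[0.08, -0.007, 0], [0, 0, 0]], [[0.16, -0.014, 0], [0, 0, 0]], [[0.24, -0.021, 0], [0, 0, 0]], [[0.32, -0.028, 0.06], [0, 0, 0]], [[0.396, -0.035, 0.12], [0, 0, 0]], [[0.396, -0.035, 0.19], [0, 0, 0]], [[0.396, -0.035, 0.26], [0, 0, 0]], [[0.396, -0.035, 0.34], [0, 0, 0]], [[0.396, -0.035, 0.42], [0, 0, 0]], [[0.396, -0.035, 0.47], [0, 0, 0]]]}}

```text
clock: 16.4
ee_pos: [0.5434, 0.0822, 0.0436]
orientation: [3.137, -0.161, -0.002]
wrist_force: [-0.2, 0.2, -0.8]
gripper_width: 0.372
gripper_force: 59.5
```

{"fn": "arm_command", "kwargs": {"moves": [[[0, 0, 0.03], [0, 0, 0]], [[0, 0, 0.06], [0, 0, 0]], [[0, 0, 0.09], [0, 0, 0]], [[0, 0, 0.11], [0, 0, 0]], [[0, 0, 0.13], [0, 0, 0]], [[0, 0, 0.15], [0, 0, 0]], [[0, 0, 0.17], [0, 0, 0]], [[0, 0, 0.185], [0, 0, 0]], [[0, 0, 0.19], [0, 0, 0]], [[0, 0, 0.19], [0, 0, 0]]]}}

```text
clock: 17.4
ee_pos: [0.5442, 0.0822, 0.0263]
orientation: [3.137, -0.161, 0.001]
wrist_force: [-1.2, 0.0, 3.5]
gripper_width: 0.372
gripper_force: 59.9
```

```bash
python3 - <<'E'
from m import *
s=bot.state(); Rm=rot(s["orientation"]); print(s["ee_pos"],Rm[:,1],s["gripper_width"],s["wrist_force"],s["moment"])
for n in["side"]:
    c=bot.camera(n)
    for t in["nest","cartridge","cap_top","shuttle_knob"]: print(n,t,[(round(d["p"],2),w(c,d["at"])) for d in bot.landmark_of(c,t)[:2]])
    u,v=map(int,proj(c,[.52,.083,.04])); print(u,v)
    cv2.imwrite("pics/nested.png",cv2.resize(c["image"][v-40:v+40,u-50:u+50,::-1],None,fx=7,fy=7,interpolation=cv2.INTER_CUBIC))
E
```

```text
[0.5442 0.0822 0.0263] [-0.1024 -0.9947 -0.    ] 0.3719515384776454 [-1.1982  0.0049  3.5154] [0.0294 0.2319 0.0051]
side nest [(0.75, array([0.5402, 0.0786, 0.0243]))]
side cartridge [(0.74, array([ 0.627 , -0.0091,  0.1745])), (0.6, array([0.5436, 0.0787, 0.0273]))]
side cap_top [(0.38, array([ 0.3817, -0.1558,  0.0188]))]
side shuttle_knob [(0.93, array([0.4649, 0.0889, 0.0574]))]
252 229
```

View pics/nested.png

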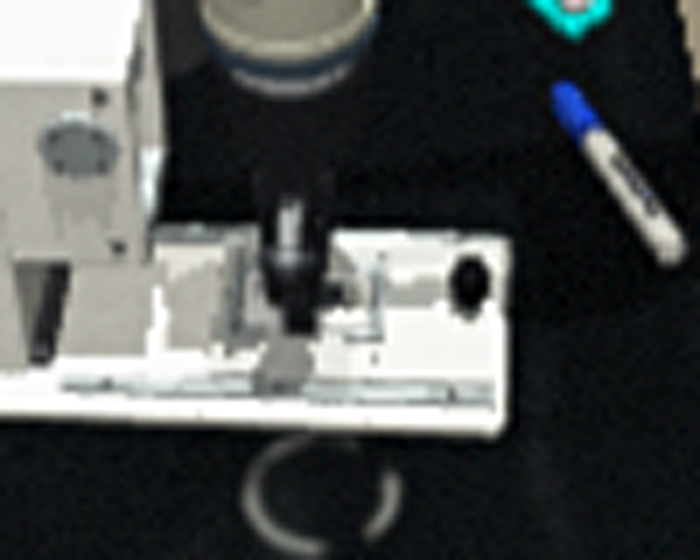

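The picture shows the cartridge between the nest walls, with the light contact force I'd expect at floor height. I'll release it and lift away.

{"fn": "arm_command", "kwargs": {"moves": [[[0, 0, 0], [0, 0, 0]], [[0, 0, 0], [0, 0, 0]], [[0, 0, 0], [0, 0, 0]], [[0, 0, 0], [0, 0, 0]], [[0, 0, 0], [0, 0, 0]], [[0, 0, 0], [0, 0, 0]], [[0, 0, -0.05], [0, 0, 0]], [[0, 0, -0.1], [0, 0, 0]], [[0, 0, -0.2], [0, 0, 0]], [[0, 0, -0.3], [0, 0, 0]]], "hand": 0.8}}

```text
clock: 18.65
ee_pos: [0.5442, 0.0822, 0.057]
orientation: [-3.137, 0.161, -0.001]
wrist_force: [-0.1, -0.2, -0.3]
gripper_width: 0.799
gripper_force: 0.0
```

{"fn": "arm_command", "kwargs": {"moves": [[[0, 0, -0.1], [0, 0, 0]], [[0, 0, -0.2], [0, 0, 0]], [[0, 0, -0.3], [0, 0, 0]], [[0, 0, -0.4], [0, 0, 0]], [[-0.15, 0, -0.4], [0, 0, 0]], [[-0.3, 0, -0.4], [0, 0, 0]], [[-0.45, 0, -0.4], [0, 0, 0]], [[-0.6, 0, -0.4], [0, 0, 0]], [[-0.8, 0, -0.4], [0, 0, 0]], [[-1, 0, -0.4], [0, 0, 0]]], "hand": 0}}

```text
clock: 19.65
ee_pos: [0.4439, 0.0925, 0.0962]
orientation: [-3.137, 0.161, -0.0]
wrist_force: [0.4, -0.3, 0.8]
gripper_width: -0.0
gripper_force: 0.0
```

```bash
python3 - <<'E'
from m import *
a=np.radians(-6); ex=np.array([np.cos(a),np.sin(a)]); ey=np.array([-ex[1],ex[0]]); O=np.array([.545,.0832])
s=bot.state(); Rm=rot(s["orientation"]); print(s["ee_pos"],Rm[:,1],s["gripper_width"],s["wrist_force"])
for n in["side","top"]:
    c=bot.camera(n);P=cloud(c); br=c["image"].min(-1)
    for t in["nest","cartridge","cap_top","shuttle_knob","wheel_handle","axle"]: print(n,t,[(round(d["p"],2),w(c,d["at"])) for d in bot.landmark_of(c,t)[:2]])
    d=P[...,:2]-O; x=d@ex*1e3; y=d@ey*1e3; Z=P[...,2]*1e3
    k=(abs(x)<40)&(abs(y)<20)&(Z<60)&(Z>15)
    print(n,[(int(i),round(float(np.median(Z[k&(abs(x-i)<1.5)&(abs(y)<8)])),1)) for i in range(-40,41,2) if (k&(abs(y)<8)&(abs(x-i)<1.5)).sum()>2])
    h=k&(Z>42); print("cap",h.sum(),x[h].mean(),y[h].mean(),np.median(Z[h]))
    u,v=map(int,proj(c,[.53,.083,.04]))
    cv2.imwrite(f"pics/rel_{n}.png",cv2.resize(c["image"][v-40:v+40,u-50:u+50,::-1],None,fx=7,fy=7,interpolation=cv2.INTER_CUBIC))
E
```

```text
[0.4439 0.0925 0.0962] [-0.1025 -0.9947 -0.    ] -0.00017934256267773232 [ 0.3952 -0.2769  0.8189]
side nest [(0.59, array([0.5415, 0.0814, 0.0269]))]
side cartridge [(0.52, array([0.542 , 0.0809, 0.0224])), (0.52, array([ 0.4831, -0.2532,  0.0001]))]
side cap_top [(0.56, array([0.559 , 0.0819, 0.0464]))]
side shuttle_knob [(0.64, array([0.4631, 0.089 , 0.0591]))]
side wheel_handle [(0.69, array([ 0.625 , -0.0703,  0.2234]))]
side axle [(0.78, array([ 0.6275, -0.0121,  0.1763])), (0.54, array([0.4633, 0.0882, 0.0603]))]
side [(-38, 30.7), (-34, 27.9), (-32, 27.9), (-30, 27.9), (-28, 34.0), (-24, 33.0), (-20, 34.3), (-16, 32.3), (-14, 32.7), (-10, 32.7), (-6, 34.2), (-4, 32.7), (-2, 32.7), (0, 33.0), (4, 31.1), (6, 39.3), (8, 39.3), (10, 43.6), (12, 45.3), (14, 45.4), (16, 46.2), (18, 46.2), (20, 45.3), (22, 45.3), (24, 43.6), (26, 44.0), (28, 33.9), (32, 27.0), (34, 27.0), (36, 31.4)]
cap 23 16.900140483403963 -0.5199154600918198 46.48431497988448
top nest [(0.52, array([0.5465, 0.0831, 0.0269])), (0.32, array([0.6378, 0.0702, 0.0005]))]
top cartridge [(0.76, array([ 0.4814, -0.2523,  0.0008])), (0.68, array([ 0.3894, -0.1639,  0.0011]))]
top cap_top [(0.46, array([ 0.4927, -0.2415,  0.0226])), (0.41, array([ 0.3845, -0.1514,  0.0197]))]
top shuttle_knob []
top wheel_handle [(0.85, array([ 0.6279, -0.0707,  0.2257]))]
top axle [(0.7, array([ 0.6261, -0.0138,  0.1763]))]
top []
cap 0 nan nan nan<stdin>:10: RuntimeWarning: Mean of empty slice.
  ret = ret.dtype.type(ret / rcount)
  return _methods._mean(a, axis=axis, dtype=dtype,
```

View pics/rel_side.png

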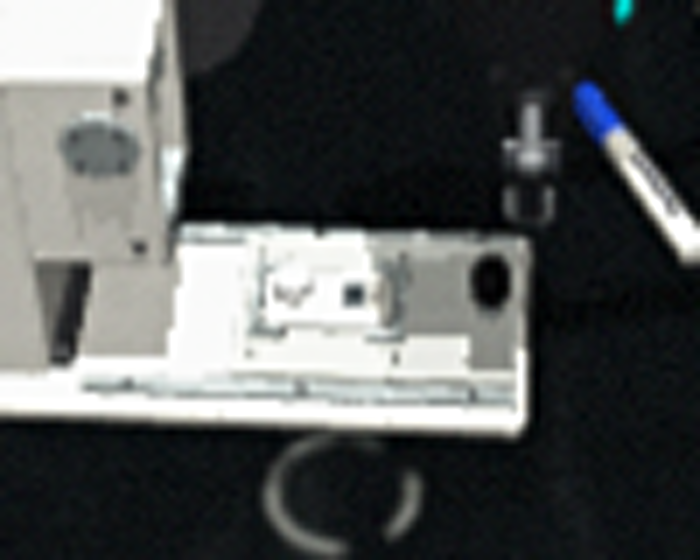

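The picture shows the cartridge flat in the nest. The cap is toward the press at crop (292,285) and proud at 46.5 mm, which is 24 + 22.5. Next I'll push the knob.

{"fn": "arm_command", "kwargs": {"moves": [[[-0.1, 0, 0], [0, 0, 0]], [[-0.2, 0, 0], [0, 0, 0]], [[-0.2, 0, 0.08], [0, 0, 0]], [[-0.2, 0, 0.16], [0, 0, 0]], [[-0.2, 0, 0.24], [0, 0, 0]], [[-0.2, 0, 0.32], [0, 0, 0]], [[-0.2, 0, 0.4], [0, 0, 0]], [[-0.2, 0, 0.48], [0, 0, 0]], [[-0.2, 0, 0.52], [0, 0, 0]], [[-0.2, 0, 0.52], [0, 0, 0]]]}}

```text
clock: 21.35
ee_pos: [0.4242, 0.0944, 0.0429]
orientation: [3.137, -0.161, -0.002]
wrist_force: [0.0, 0.2, -0.4]
gripper_width: -0.002
gripper_force: 0.0
```

{"fn": "arm_command", "kwargs": {"moves": [[[0.04, 0, 0], [0, 0, 0]], [[0.08, 0, 0], [0, 0, 0]], [[0.12, 0, 0], [0, 0, 0]], [[0.18, 0, 0], [0, 0, 0]], [[0.25, 0, 0], [0, 0, 0]], [[0.32, 0, 0], [0, 0, 0]], [[0.39, 0, 0], [0, 0, 0]], [[0.46, 0, 0], [0, 0, 0]], [[0.5, 0, 0], [0, 0, 0]], [[0.5, 0, 0], [0, 0, 0]]]}}

```text
clock: 22.35
ee_pos: [0.4751, 0.0893, 0.0436]
orientation: [-3.137, 0.161, -0.001]
wrist_force: [0.4, -0.6, 0.2]
gripper_width: 0.0
gripper_force: 0.0
```

{"fn": "arm_command", "kwargs": {"moves": [[[0.04, 0, 0], [0, 0, 0]], [[0.08, 0, 0], [0, 0, 0]], [[0.12, 0, 0], [0, 0, 0]], [[0.16, 0, 0], [0, 0, 0]], [[0.2, 0, 0], [0, 0, 0]], [[0.24, 0, 0], [0, 0, 0]], [[0.28, 0, 0], [0, 0, 0]], [[0.32, 0, 0], [0, 0, 0]], [[0.34, 0, 0], [0, 0, 0]], [[0.34, 0, 0], [0, 0, 0]]]}}

```text
clock: 23.35
ee_pos: [0.5087, 0.086, 0.0439]
orientation: [-3.137, 0.161, -0.001]
wrist_force: [-0.3, 0.3, 0.1]
gripper_width: -0.002
gripper_force: 0.0
```

```bash
cat > k.py <<'E'
from m import *
s=bot.state(); print(s["ee_pos"],s["wrist_force"])
c=bot.camera("side")
for t in["nest","shuttle_knob","press","wheel_handle","axle"]: print(t,[(round(d["p"],2),w(c,d["at"])) for d in bot.landmark_of(c,t)[:2]])
E
python3 k.py
```

```text
[0.5087 0.086  0.0439] [-0.3368  0.2639  0.1166]
nest [(0.75, array([0.6127, 0.0728, 0.0242]))]
shuttle_knob [(0.93, array([0.5317, 0.0799, 0.0567]))]
press [(0.71, array([0.6395, 0.0719, 0.003 ])), (0.5, array([0.5303, 0.0807, 0.0576]))]
wheel_handle [(0.88, array([ 0.6259, -0.0721,  0.2242]))]
axle [(0.79, array([ 0.6295, -0.009 ,  0.1774]))]
```

{"fn": "arm_command", "kwargs": {"moves": [[[0.01, 0, 0], [0, 0, 0]], [[0.02, 0, 0], [0, 0, 0]], [[0.03, 0, 0], [0, 0, 0]], [[0.04, 0, 0], [0, 0, 0]], [[0.05, 0, 0], [0, 0, 0]], [[0.06, 0, 0], [0, 0, 0]], [[0.07, 0, 0], [0, 0, 0]], [[0.07, 0, 0], [0, 0, 0]], [[0.07, 0, 0], [0, 0, 0]], [[0.07, 0, 0], [0, 0, 0]]]}}

```text
clock: 24.65
ee_pos: [0.5153, 0.0851, 0.0437]
orientation: [3.137, -0.161, 0.0]
wrist_force: [1.0, -0.5, -0.1]
gripper_width: -0.002
gripper_force: 0.0
```

{"fn": "arm_command", "kwargs": {"moves": [[[0.005, 0, 0], [0, 0, 0]], [[0.01, 0, 0], [0, 0, 0]], [[0.015, 0, 0], [0, 0, 0]], [[0.02, 0, 0], [0, 0, 0]], [[0.025, 0, 0], [0, 0, 0]], [[0.03, 0, 0], [0, 0, 0]], [[0.03, 0, 0], [0, 0, 0]], [[0.03, 0, 0], [0, 0, 0]], [[0.03, 0, 0], [0, 0, 0]], [[0.03, 0, 0], [0, 0, 0]]]}}

```text
clock: 25.65
ee_pos: [0.5182, 0.0848, 0.0437]
orientation: [3.137, -0.161, 0.0]
wrist_force: [-0.8, -0.2, 0.3]
gripper_width: 0.001
gripper_force: 0.5
```

```bash
python3 k.py
```

```text
[0.5182 0.0848 0.0437] [-0.7969 -0.205   0.3215]
nest [(0.64, array([0.6198, 0.0745, 0.0246])), (0.37, array([0.6372, 0.0737, 0.0014]))]
shuttle_knob [(0.69, array([ 0.4456,  0.3613, -0.0004])), (0.56, array([0.5418, 0.0801, 0.0598]))]
press [(0.75, array([0.6394, 0.0726, 0.0017])), (0.36, array([ 0.599 , -0.3758,  0.0021]))]
wheel_handle [(0.83, array([ 0.6243, -0.0718,  0.2259])), (0.52, array([0.6401, 0.072 , 0.0448]))]
axle [(0.56, array([ 0.6258, -0.0118,  0.1754]))]
```

No stop felt yet, so I'll continue in small steps.

{"fn": "arm_command", "kwargs": {"moves": [[[0.005, 0, 0], [0, 0, 0]], [[0.01, 0, 0], [0, 0, 0]], [[0.015, 0, 0], [0, 0, 0]], [[0.02, 0, 0], [0, 0, 0]], [[0.025, 0, 0], [0, 0, 0]], [[0.03, 0, 0], [0, 0, 0]], [[0.03, 0, 0], [0, 0, 0]], [[0.03, 0, 0], [0, 0, 0]], [[0.03, 0, 0], [0, 0, 0]], [[0.03, 0, 0], [0, 0, 0]]]}}

```text
clock: 26.95
ee_pos: [0.5191, 0.0847, 0.0436]
orientation: [3.137, -0.161, -0.008]
wrist_force: [-11.0, -0.1, 6.1]
gripper_width: -0.001
gripper_force: 5.4
```

The stop is felt: -11 N, with the tool lagging 2 mm behind its target. The shuttle is home. I'll back off, rise, turn 90° and go above the handle.

{"fn": "arm_command", "kwargs": {"moves": [[[-0.15, 0, 0], [0, 0, 0]], [[-0.3, 0, 0], [0, 0, 0]], [[-0.45, 0, -0.06], [0, 0, 0]], [[-0.55, 0, -0.18], [0, 0, 0]], [[-0.6, 0, -0.32], [0, 0, 0]], [[-0.6, 0, -0.46], [0, 0, 0]], [[-0.6, 0, -0.6], [0, 0, 0]], [[-0.6, 0, -0.74], [0, 0, 0]], [[-0.6, 0, -0.88], [0, 0, 0]], [[-0.6, 0, -1], [0, 0, 0]]]}}

```text
clock: 27.95
ee_pos: [0.4619, 0.0906, 0.1453]
orientation: [-3.137, 0.161, -0.001]
wrist_force: [-0.0, 0.1, 0.3]
gripper_width: -0.002
gripper_force: 0.0
```

{"fn": "arm_command", "kwargs": {"moves": [[[0.01, 0.1, -0.1], [0, 0, -0.08]], [[0.02, 0.2, -0.2], [0, 0, -0.16]], [[0.03, 0.3, -0.3], [0, 0, -0.24]], [[0.04, 0.4, -0.4], [0, 0, -0.32]], [[0.05, 0.5, -0.5], [0, 0, -0.4]], [[0.06, 0.6, -0.6], [0, 0, -0.48]], [[0.07, 0.7, -0.7], [0, 0, -0.56]], [[0.08, 0.8, -0.8], [0, 0, -0.64]], [[0.09, 0.9, -0.9], [0, 0, -0.72]], [[0.1, 0.995, -1], [0, 0, -0.8]]], "hand": 0.8}}

```text
clock: 28.95
ee_pos: [0.4613, -0.0098, 0.2446]
orientation: [-2.629, -1.72, 0.0]
wrist_force: [0.1, -0.3, -0.7]
gripper_width: 0.798
gripper_force: 0.0
```

{"fn": "arm_command", "kwargs": {"moves": [[[-0.04, 0.09, -0.05], [0, 0, -0.03]], [[-0.08, 0.18, -0.1], [0, 0, -0.06]], [[-0.12, 0.27, -0.15], [0, 0, -0.09]], [[-0.16, 0.36, -0.2], [0, 0, -0.12]], [[-0.2, 0.45, -0.26], [0, 0, -0.15]], [[-0.25, 0.55, -0.26], [0, 0, -0.18]], [[-0.29, 0.65, -0.26], [0, 0, -0.2]], [[-0.33, 0.75, -0.26], [0, 0, -0.2]], [[-0.37, 0.85, -0.26], [0, 0, -0.2]], [[-0.417, 0.934, -0.26], [0, 0, -0.2]]]}}

```text
clock: 29.95
ee_pos: [0.5303, -0.0858, 0.2697]
orientation: [-2.333, -2.104, 0.0]
wrist_force: [0.0, 0.2, -0.1]
gripper_width: 0.801
gripper_force: 0.0
```

```bash
cat > l.py <<'E'
from m import *
s=bot.state(); Rm=rot(s["orientation"]); print(s["clock"],s["ee_pos"],Rm[:,1],s["wrist_force"],s["gripper_width"])
for n in["side","top"]:
    c=bot.camera(n); P=cloud(c); X,Y,Z=P[...,0],P[...,1],P[...,2]
    for t in["nest","shuttle_knob","cap_top","wheel_handle","axle"]: print(n,t,[(round(d["p"],2),w(c,d["at"])) for d in bot.landmark_of(c,t)[:1]])
    save(c,f"l{int(s['clock']*100)}_{n}")
    ho=(abs(X-.626)<.03)&(Y<-.04)&(Y>-.11)&(Z>.2)&(Z<.25); print(" handle",ho.sum(),np.median(P[ho],0) if ho.any() else 0)
E
python3 l.py
```

```text
29.95 [ 0.5303 -0.0858  0.2697] [ 0.9947 -0.103  -0.0003] [ 0.0227  0.1634 -0.0593] 0.8008221315250681
side nest [(0.66, array([0.6201, 0.0727, 0.0246]))]
side shuttle_knob [(0.74, array([0.5452, 0.079 , 0.0534]))]
side cap_top [(0.6, array([0.6356, 0.073 , 0.0473]))]
side wheel_handle [(0.81, array([ 0.6272, -0.0731,  0.2261]))]
side axle [(0.77, array([ 0.6288, -0.0117,  0.1774]))]
 handle 60 [ 0.6247 -0.0659  0.2344]
top nest [(0.72, array([0.6233, 0.0755, 0.0254]))]
top shuttle_knob [(0.62, array([0.5399, 0.0836, 0.0593]))]
top cap_top []
top wheel_handle []
top axle [(0.88, array([ 0.6268, -0.0147,  0.176 ]))]
 handle 7 [ 0.6242 -0.0584  0.2334]
```

{"fn": "arm_command", "kwargs": {"moves": [[[0.02, 0.093, 0], [0, 0, 0]], [[0.04, 0.187, 0], [0, 0, 0]], [[0.06, 0.28, 0], [0, 0, 0]], [[0.08, 0.374, 0], [0, 0, 0]], [[0.1, 0.467, 0], [0, 0, 0]], [[0.12, 0.56, 0], [0, 0, 0]], [[0.15, 0.66, 0], [0, 0, 0]], [[0.18, 0.76, 0], [0, 0, 0]], [[0.2, 0.86, 0], [0, 0, 0]], [[0.203, 0.935, 0], [0, 0, 0]]]}}

```text
clock: 31.55
ee_pos: [0.6258, -0.0743, 0.2695]
orientation: [-2.332, -2.105, 0.0]
wrist_force: [-1.0, 0.4, 0.7]
gripper_width: 0.801
gripper_force: 0.0
```

{"fn": "arm_command", "kwargs": {"moves": [[[0, 0, 0.08], [0, 0, 0]], [[0, 0, 0.16], [0, 0, 0]], [[0, 0, 0.24], [0, 0, 0]], [[0, 0, 0.32], [0, 0, 0]], [[0, 0, 0.4], [0, 0, 0]], [[0, 0, 0.48], [0, 0, 0]], [[0, 0, 0.56], [0, 0, 0]], [[0, 0, 0.62], [0, 0, 0]], [[0, 0, 0.64], [0, 0, 0]], [[0, 0, 0.64], [0, 0, 0]]]}}

```text
clock: 32.55
ee_pos: [0.6247, -0.0746, 0.2054]
orientation: [-2.332, -2.104, 0.001]
wrist_force: [0.4, 0.0, 0.2]
gripper_width: 0.795
gripper_force: 0.0
```

{"fn": "arm_command", "kwargs": {"moves": [[[0, 0, 0], [0, 0, 0]], [[0, 0, 0], [0, 0, 0]], [[0, 0, 0], [0, 0, 0]], [[0, 0, 0], [0, 0, 0]], [[0, 0, 0], [0, 0, 0]], [[0, 0, 0], [0, 0, 0]], [[0, 0, 0], [0, 0, 0]], [[0, 0, 0], [0, 0, 0]], [[0, 0, 0], [0, 0, 0]], [[0, 0, 0], [0, 0, 0]]], "hand": 0}}

```text
clock: 33.55
ee_pos: [0.625, -0.0747, 0.2063]
orientation: [2.332, 2.104, 0.001]
wrist_force: [0.1, -0.4, 5.5]
gripper_width: 0.232
gripper_force: 59.1
```

```bash
python3 - <<'E'
from m import *
s=bot.state(); Rm=rot(s["orientation"]); print(s["clock"],s["ee_pos"],Rm[:,1],s["wrist_force"],s["moment"],s["gripper_width"],s["q"])
c=bot.camera("side"); save(c,"grip")
print([(d["p"],w(c,d["at"])) for t in("axle","wheel_handle","cap_top") for d in bot.landmark_of(c,t)[:1]])
u,v=map(int,proj(c,[.62,-.03,.2])); cv2.imwrite("pics/gripc.png",cv2.resize(c["image"][v-50:v+50,u-60:u+60,::-1],None,fx=6,fy=6,interpolation=cv2.INTER_CUBIC))
E
```

```text
33.55 [ 0.625  -0.0747  0.2063] [ 0.9947 -0.1024  0.0009] [ 0.1184 -0.3838  5.5047] [-0.0085 -0.0286 -0.1463] 0.23232533616352175 [-0.173   0.1667  1.1929 -0.0001  1.7811 -0.0704]
[(0.59, array([ 0.6279, -0.011 ,  0.1792])), (0.56, array([ 0.6251, -0.0714,  0.2238])), (0.49, array([ 0.3846, -0.156 ,  0.0205]))]
```

View pics/gripc.png

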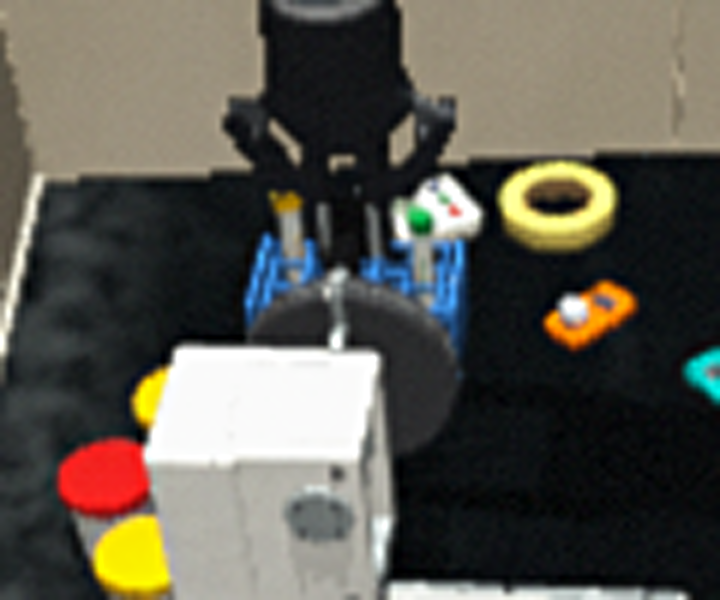

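The picture shows the fingers closed on the handle behind the wheel at crop (345,230). I'll lead it through the first quarter.

{"fn": "arm_command", "kwargs": {"moves": [[[0, 0.074, 0.011], [0, 0, 0]], [[0, 0.146, 0.033], [0, 0, 0]], [[0, 0.213, 0.065], [0, 0, 0]], [[0, 0.276, 0.107], [0, 0, 0]], [[0, 0.331, 0.158], [0, 0, 0]], [[0, 0.377, 0.216], [0, 0, 0]], [[0, 0.415, 0.281], [0, 0, 0]], [[0, 0.443, 0.351], [0, 0, 0]], [[0, 0.459, 0.424], [0, 0, 0]], [[0, 0.465, 0.499], [0, 0, 0]]]}}

```text
clock: 34.75
ee_pos: [0.6696, -0.0799, 0.1541]
orientation: [-2.331, -2.102, 0.006]
wrist_force: [-10.0, -3.5, 0.7]
gripper_width: 0.237
gripper_force: 59.3
```

```bash
cat > st.py <<'E'
from m import *
s=bot.state(); Rm=rot(s["orientation"]); print(s["clock"],s["ee_pos"],Rm[:,1],"F tool",Rm.T@s["wrist_force"],s["moment"],s["gripper_width"])
E
python3 st.py
```

```text
34.75 [ 0.6696 -0.0799  0.1541] [ 0.9947 -0.103  -0.0051] F tool [-4.529  -9.5744 -0.6545] [-0.5336  1.6035 -0.0858] 0.23681180614274355
```

{"fn": "arm_command", "kwargs": {"moves": [[[0, -0.016, 0.078], [0, 0, 0]], [[0, -0.044, 0.155], [0, 0, 0]], [[0, -0.074, 0.227], [0, 0, 0]], [[0, -0.115, 0.294], [0, 0, 0]], [[0, -0.166, 0.354], [0, 0, 0]], [[0, -0.226, 0.405], [0, 0, 0]], [[0, -0.293, 0.446], [0, 0, 0]], [[0, -0.365, 0.476], [0, 0, 0]], [[0, -0.442, 0.494], [0, 0, 0]], [[0, -0.52, 0.5], [0, 0, 0]]]}}

```text
clock: 35.75
ee_pos: [0.6198, -0.074, 0.1066]
orientation: [2.331, 2.103, 0.003]
wrist_force: [3.1, -3.1, 7.1]
gripper_width: 0.236
gripper_force: 60.2
```

```bash
python3 st.py
```

```text
35.75 [ 0.6198 -0.074   0.1066] [ 0.9947 -0.1023  0.0029] F tool [-2.7884  3.4729 -7.1387] [-0.5174 -0.2976 -0.1873] 0.23600046807168723
```

{"fn": "arm_command", "kwargs": {"moves": [[[0, -0.078, -0.006], [0, 0, 0]], [[0, -0.155, -0.024], [0, 0, 0]], [[0, -0.227, -0.054], [0, 0, 0]], [[0, -0.294, -0.095], [0, 0, 0]], [[0, -0.354, -0.146], [0, 0, 0]], [[0, -0.405, -0.206], [0, 0, 0]], [[0, -0.446, -0.273], [0, 0, 0]], [[0, -0.476, -0.345], [0, 0, 0]], [[0, -0.494, -0.422], [0, 0, 0]], [[0, -0.5, -0.5], [0, 0, 0]]]}}

```text
clock: 36.75
ee_pos: [0.5702, -0.0682, 0.155]
orientation: [2.331, 2.105, 0.003]
wrist_force: [9.5, -1.4, -3.4]
gripper_width: 0.238
gripper_force: 59.4
```

```bash
python3 st.py
```

```text
36.75 [ 0.5702 -0.0682  0.155 ] [ 0.9948 -0.1017  0.0016] F tool [-0.4434  9.5592  3.4312] [-0.4083 -1.3874 -0.2651] 0.23825081938338463
```

{"fn": "arm_command", "kwargs": {"moves": [[[0, 0.01, -0.078], [0, 0, 0]], [[0, 0.03, -0.155], [0, 0, 0]], [[0, 0.062, -0.227], [0, 0, 0]], [[0, 0.103, -0.294], [0, 0, 0]], [[0, 0.154, -0.354], [0, 0, 0]], [[0, 0.214, -0.405], [0, 0, 0]], [[0, 0.281, -0.446], [0, 0, 0]], [[0, 0.353, -0.476], [0, 0, 0]], [[0, 0.43, -0.494], [0, 0, 0]], [[0, 0.508, -0.5], [0, 0, 0]]]}}

```text
clock: 37.75
ee_pos: [0.6212, -0.0743, 0.2066]
orientation: [2.332, 2.104, 0.001]
wrist_force: [-2.2, 1.4, 1.3]
gripper_width: 0.237
gripper_force: 59.7
```

```bash
python3 st.py
```

```text
37.75 [ 0.6212 -0.0743  0.2066] [ 0.9947 -0.1024  0.0015] F tool [ 1.1273 -2.359  -1.2854] [ 0.1468  0.3585 -0.1212] 0.23743031434733508
```

{"fn": "arm_command", "kwargs": {"moves": [[[0, 0, 0], [0, 0, 0]], [[0, 0, 0], [0, 0, 0]], [[0, 0, 0], [0, 0, 0]], [[0, 0, 0], [0, 0, 0]], [[0, 0, 0], [0, 0, 0]], [[0, 0, 0], [0, 0, 0]], [[0, 0, 0], [0, 0, 0]], [[0, 0, 0], [0, 0, 0]], [[0, 0, 0], [0, 0, 0]], [[0, 0, 0], [0, 0, 0]]], "hand": 0.8}}

```text
clock: 38.75
ee_pos: [0.6202, -0.0742, 0.2059]
orientation: [2.332, 2.105, 0.0]
wrist_force: [-0.2, -0.1, -0.5]
gripper_width: 0.803
gripper_force: 0.0
```

{"fn": "arm_command", "kwargs": {"moves": [[[0, 0, -0.1], [0, 0, 0]], [[0, 0, -0.2], [0, 0, 0]], [[0, 0, -0.3], [0, 0, 0]], [[0, 0, -0.4], [0, 0, 0]], [[0, 0, -0.5], [0, 0, 0]], [[0, 0, -0.6], [0, 0, 0]], [[0, 0, -0.7], [0, 0, 0]], [[0, 0, -0.8], [0, 0, 0]], [[0, 0, -0.8], [0, 0, 0]], [[0, 0, -0.8], [0, 0, 0]]]}}

```text
clock: 39.75
ee_pos: [0.6203, -0.0742, 0.286]
orientation: [2.332, 2.104, 0.0]
wrist_force: [-0.6, -0.7, -0.7]
gripper_width: 0.801
gripper_force: 0.0
```

```bash
python3 st.py; python3 l.py; python3 - <<'E'
from m import *
c=bot.camera("side"); P=cloud(c)
k=(abs(P[...,0]-.636)<.012)&(abs(P[...,1]-.0745)<.02)&(P[...,2]>.03)&(P[...,2]<.06); print("cap z",np.sort(P[k][:,2])[-12:])
u,v=map(int,proj(c,[.60,.05,.1])); cv2.imwrite("pics/fin.png",cv2.resize(c["image"][v-60:v+40,u-60:u+60,::-1],None,fx=6,fy=6,interpolation=cv2.INTER_CUBIC))
E
```

```text
39.75 [ 0.6203 -0.0742  0.286 ] [ 0.9947 -0.1024  0.0003] F tool [-0.7531 -0.5293  0.6583] [-0.0002  0.0159  0.0361] 0.8011130791594251
39.75 [ 0.6203 -0.0742  0.286 ] [ 0.9947 -0.1024  0.0003] [-0.6034 -0.695  -0.6584] 0.8011130791594251
side nest [(0.75, array([0.6193, 0.0724, 0.0245]))]
side shuttle_knob [(0.73, array([0.545 , 0.0778, 0.0569]))]
side cap_top [(0.45, array([ 0.3853, -0.1548,  0.0215]))]
side wheel_handle [(0.7, array([ 0.6244, -0.0712,  0.2259]))]
side axle [(0.59, array([ 0.63  , -0.0106,  0.1789]))]
 handle 60 [ 0.6227 -0.0665  0.235 ]
top nest [(0.88, array([0.6233, 0.0744, 0.029 ]))]
top shuttle_knob [(0.58, array([0.5418, 0.0847, 0.06  ]))]
top cap_top [(0.59, array([ 0.3845, -0.1508,  0.0202]))]
top wheel_handle [(0.49, array([ 0.6278, -0.0686,  0.2284]))]
top axle [(0.57, array([ 0.6282, -0.0157,  0.1741]))]
 handle 71 [ 0.624  -0.0529  0.2346]
cap z [0.0422 0.0431 0.0434 0.0436 0.044  0.0446 0.0451 0.0453 0.0453 0.0456
 0.0458 0.0479]
```

View pics/fin.png

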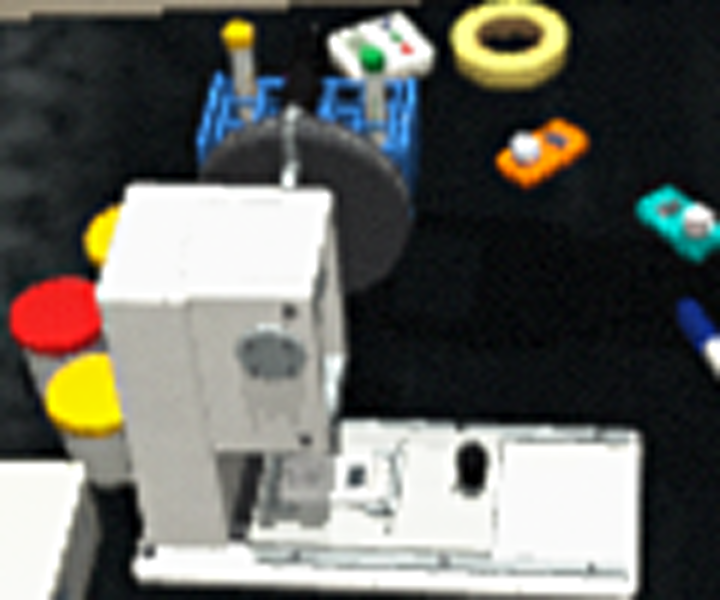

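The picture shows the shuttle still in, with the cartridge in its nest, the gripper clear and the bystanders unmoved. I'll check the cap's height once more.

```bash
python3 - <<'E'
from m import *
c=bot.camera("side"); P=cloud(c)
u,v=map(int,proj(c,[.636,.0735,.0415])); print(u,v); print((P[v-6:v+7,u-7:u+8,2]*1e3).round().astype(int))
print(bot.state()["qvel"])
E
```

```text
219 228
[[115 115 114 114 114 115 117 119 113 117 113  94  24  23  24]
 [111 109 111 109 109 112 114 112 115 111 106  89  26  25  29]
 [103 109 107 106 108 106 107 109 106 108 105  87  25  25  28]
 [100 103 100 103  97 102 100 102 101 100  97  83  28  24  26]
 [ 27  35  97  97  96  95  96  97  98  97  81  27  27  26  24]
 [ 28  33  30  33  44  41  41  45  43  33  37  34  32  34  33]
 [ 26  29  30  32  43  45  41  44  43  36  32  36  34  35  37]
 [ 26  30  30  33  41  41  42  42  43  36  30  35  34  31  33]
 [ 21  33  30  34  37  40  42  41  42  34  34  32  36  36  36]
 [ 32  30  25  28  33  39  36  38  33  33  33  32  34  33  33]
 [ 31  32  29  29  34  30  35  36  36  35  32  34  31  33  32]
 [ 28  29  33  34  35  33  33  33  35  34  30  34  32  34  33]
 [ 32  31  31  29  31  26 971  30  28  25  30  32  32  29  30]]
[ 0.0005 -0.0009  0.0001  0.0005  0.0008  0.0002]
```

The cap top is now about 42 mm, down from 46.5 mm, so it is pressed home. Handing in.

```bash
python3 -c "
from plant import bot
print(bot.hand_in())"
```

```text
the job is handed in; nothing more can be done
None
```

I handed the job in: the capped cartridge is in its nest with the shuttle home, the cap measures about 42 mm high (46.5 mm before pressing), and the wheel is back near the top after one forward turn. The hand-in returned no verdict.

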